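# Rebuild the citrus press and hold it at full speed

## Robot

A 7-joint arm with a two-finger parallel gripper is mounted at the origin on a cart in front of the work surface, level with it; the furniture and walls round the work are solid. World frame = base frame: x ahead of the robot, y to its left, z up, the work surface at z = 0. Lengths are in m, angles in rad, forces in N, time in s.
With the tool pointing down it reaches from about 0.425 to 0.875 m from the base axis. Payload 4.7 kg.
Tool frame: the origin (TCP) lies on the centre line of the jaws, within the pads' length; the fingertips stand 8 mm ahead of it and the grasp point (between the pads) lies 11 mm behind it; z points along the fingers, y is the direction in which the jaws open and shut (so a half turn about z gives the same grasp; the last joint's range is limited). The gripper opens to 87 mm and grips with 3 to 60 N. Pads are 19 mm wide; open, the fingers measure 117 mm over their backs; the gripper's body (75 mm by 190 mm) begins 51 mm behind the grasp point.
Start: joints at [0.014, 0.321, -0.07, 1.45, 0.023, 1.371, -0.057], TCP at [0.65, -0, 0.231] pointing down, gripper open.
Joint ranges: [-2.86, 2.86], [-0.3, 2.09], [-1.38, 1.24], [0.06, 2.45], [-1.56, 4.7], [0.09, 2.05], [-2.69, 2.69]. Speed limits (rad/s): [2.57, 2.57, 3.14, 3.14, 3.14, 3.14, 3.14].

## Interface

Orientations are given as [roll, pitch, yaw] about the fixed x, y, z axes, in that order (R = Rz(yaw) Ry(pitch) Rx(roll)).
In Python, from cell import r, optics, workorder gives the robot as it stands.
- The arm moves only by the tool play_rows, never from a script. Its argument "commands" is one flat list of numbers, 7 for each row, row after row: the turn, a rotation vector about the world's x, y, z in rad, then the shift along the world's x, y, z in m, then the closure, from 0 (fully open) to 1 (shut). In form: [wx, wy, wz, x, y, z, fingers, wx, wy, wz, x, y, z, fingers, ...]. A call has 1 to 10 rows; each row shifts and turns the commanded pose from where the row before left it; what a row does not reach is not made up. A row lasts 1/10 s, in which the tool goes at most 50 mm and 8.59 degrees, less where a joint would pass 70% of its speed; a pose out of reach is approached as far as the arm can. A call with a gripper value outside its range is refused whole. The fingers move at their own pace and stop on an object; the grip force is fixed at half the most. Time passes only in rows, so rows that do not move let the fingers close. It gives the time, the measured TCP pose, the force and the opening at its end, in the units of the state.
- r.sense(): the state, without advancing time (a new reading comes with each control period).
- optics.snapshot(name): name is "scene" or "side" or "wrist"; returns the picture (384x512x3 uint8, blue, green, red); there is no depth.
- optics.calibration(name): a dict with "fov_y" (degrees; the focal length in pixels is half the picture's height over the tangent of half this angle, whatever the lens; pixels are square), "cx", "cy" (the principal point, pixels), "rvec" (rotation vector, rad) and "tvec" (3), from world to camera coordinates, as OpenCV has them. Camera axes: x right, y down, z forward; pixel columns grow to the right and rows downward; lengths in m; the calibration is good to about 2 mm. A picture is of the moment at which its call begins: read the wrist's pose just before it. calibration takes no time and is no camera call; for the wrist camera it gives the pose at the moment of the call.
- workorder.job_done(): hands the job in, once; it reports no verdict.
The state is a dict: "clock": time; "joint_pos": joint angles; "joint_velocities": joint speeds; "effort": joint torques, N m; "position": TCP position; "eef_rot": TCP orientation; "contact_force": force on the tool from outside, world axes, zero at the start; "ft_torque": the same for the moment, N m; "finger_gap": opening from 0.0 (shut) to 1.0 (fully open).
Only numpy, scipy, OpenCV 4.12 (cv2) and the standard library are available. Lean on these libraries where they do the work, as an engineer would, in place of code of your own. Each camera call takes 0.05 s, during which the arm holds its last target. There are 200 camera calls.

## Task

The citrus press has been washed: put it back together and spin it dry. Lower the strainer and then the reamer cone over the drive spindle until each is fully home (do not drop them down it), letting go of each. Then turn the spring-return dial clockwise past its first two clicks to the third and hold it there, finishing while you still hold it because it springs back when released; leave the mug, the carafe and the pepper mill where they stand.

Things in the scene. Friction and masses are not known exactly. Their poses are not given: they have to be found in the camera images.
- press: Cordless citrus press, fixed in place. Grey base with rounded ends, 136 mm wide (its x), 291 mm long (its y), 90 mm high; origin under the middle of the base on the work surface, z up. The spindle stands 75 mm along its +y, the dial 80 mm along its -y. Round the spindle stands the open steel juice collector: inside radius 54 mm at its floor and 62 mm at its rim, rim at 130 mm height; its spout points along -x over the mug.
- spindle_seat (a point): On the spindle's axis at the boss (38 mm across) on which the strainer's underside rests when home, 106 mm above the work surface. Above it the vertical steel spindle is 22 mm in diameter for 36 mm.
- spindle_shoulder (a point): On the spindle's axis at the shoulder on which the cone's underside rests when home, 142 mm above the work surface (36 mm above spindle_seat). From here the spindle is 12 mm in diameter for 18 mm, chamfered at the tip (160 mm above the work surface).
- strainer_hub (a point): Loose round steel strainer, about 110 g, standing upright on the work surface: a slotted dish 106 mm across, rim 21 mm high, with a hub tube in its middle, 36 mm outside, 26 mm bore right through, 34 mm high, by which it is gripped from above. This point lies on its axis 17 mm above its underside; z is its axis. The dish floor is 3 mm thick and flat, 30 mm clear between hub and rim.
- cone_grip (a point): Loose grey plastic reamer cone, about 90 g, standing upright on the work surface, 64 mm high: a drip flange 68 mm across and 4 mm thick, above it a straight round part 46 mm across up to 34 mm height, then a ribbed pointed tip. Bore 16 mm from below, 34 mm deep. This point lies on its axis 29 mm above its underside; z is its axis. Grip it on the straight part (fine ribs stand under 1 mm proud of it).
- dial_grip (a point): On the dial's vertical axis, 113 mm above the work surface, half-way up the dial's grip bar, turning with the dial. The bar is 48 mm long along this point's x (white pointer line at its +x end), 14 mm wide along its y, and reaches from 14 mm below to 14 mm above this point; below it lies a round disc 54 mm across, on the deck 23 mm below this point.
- dial (a joint): Angle of the spring-return dial in rad: 0 at rest, growing clockwise seen from above, hard stop at 1.32. Three clicks give resting marks (white dots of growing size) at 0.4, 0.8 and 1.2; it counts as at the third from 1.12 up. None of them latches: a return spring of 0.04 N m at 0 rising to 0.15 N m at 1.2, with clicks of about 0.03 N m, always turns it back to 0.
- mug: China mug, 78 mm across, 93 mm high, under the press's spout; origin under its middle. To be left alone.
- carafe: Glass carafe, 66 mm across, 214 mm high, behind the press; origin under its middle. To be left alone.
- mill: Turned walnut pepper mill, 55 mm across, 172 mm high, behind the dial end of the press to the right; origin under its middle. To be left alone.
Not all that is in view belongs to the job. Of the things shaped like the part that bears strainer_hub, the bare steel one is meant.

How it is judged:
By the outcome, as a careful person would: the job done as asked, in the order asked, and still so for the second after the job is handed in, while the arm keeps its last pose, push and grip.
It also fails if it takes over 72 s, if anything falls off the work surface, if the arm or the gripper's body presses on something with over 40 N, if the wrist force passes 120 N, or if a joint passes its speed limit or range.

## Working session

There is one attempt and no reset: what is moved stays moved. The work goes in short steps, Python scripts to look and compute and a tool call to move; the robot and the scene stay as the last step left them, time stands still between calls to the robot, and variables do not carry over. Pictures are saved under pics/ and viewed, about 8 in all and at most 12, crops included, and the job is handed in when it is done.

Besides the shell and the picture viewer there is one more tool, called after "Emit:" by a JSON object that holds its "op" and its "data", one argument or row to a line. play_rows: Moves the arm, as the interface text tells. Its arguments: {"type":"object","properties":{"commands":{"type":"array"}},"required":["commands"]}

```bash
mkdir -p pics; ls; cat > h.py <<'E'
import numpy as np, cv2
from cell import r, optics, workorder
def cal(n):
    c=optics.calibration(n); f=192/np.tan(np.radians(c["fov_y"])/2)
    K=np.array([[f,0,c["cx"]],[0,f,c["cy"]],[0,0,1.]])
    return K,np.array(c["rvec"],float),np.array(c["tvec"],float)
def ray(C,uv,z):
    K,rv,t=C; R=cv2.Rodrigues(rv)[0]; o=-R.T@t
    d=R.T@np.linalg.inv(K)@np.array([uv[0],uv[1],1.]); return o+d*(z-o[2])/d[2]
def proj(C,p):
    return cv2.projectPoints(np.array(p,float).reshape(-1,3),C[1],C[2],C[0],None)[0].reshape(-1,2)
E
python3 - <<'E'
from h import *
print(r.sense())
for n in("scene","side","wrist"):
    im=optics.snapshot(n); cv2.imwrite(f"pics/{n}0.png",im)
    K,rv,t=cal(n); print(n,K[0,0],K[:2,2],rv,t,-cv2.Rodrigues(rv)[0].T@t)
for n in("scene","side"):
    im=cv2.imread(f"pics/{n}0.png"); cv2.imwrite(f"pics/{n}0b.png",cv2.resize(im,(800,600),interpolation=cv2.INTER_CUBIC))
E
```

```text
pics
{'clock': 0.0, 'joint_pos': array([ 0.01409629,  0.32182033, -0.07008337,  1.45168381,  0.02258921,
        1.3708176 , -0.05690281]), 'joint_velocities': array([-0.00160497, -0.0014026 ,  0.0007039 ,  0.00095058,  0.00070919,
       -0.00084076, -0.00045768]), 'effort': array([-2.58547143e-04, -4.91284704e+01, -4.03903294e-01, -3.12526345e+01,
       -6.40594075e-02,  4.37659642e-02,  1.61017233e-04]), 'position': array([ 6.49448800e-01, -4.45266952e-05,  2.29458814e-01]), 'eef_rot': array([-3.13965255e+00,  9.00574323e-05,  1.57082464e+00]), 'contact_force': array([ 0.8676433 , -0.23612036,  0.50004036]), 'ft_torque': array([-0.03037667,  0.00832311, -0.0129961 ]), 'finger_gap': 1.0007623055387496}
scene 451.8395886984422 [254.61844253 190.42418849] [ 0.74708755 -2.29671225  1.45214267] [0.42034991 0.26124642 1.08542448] [-0.16188133  0.9519798   0.70044196]
side 383.2973281060128 [256.170077   188.15645508] [ 2.20974717 -0.1628296   0.10434177] [-0.55707097  0.08636282  0.99013538] [ 0.42481052 -0.8161665   0.67198433]
wrist 271.75213981902283 [255.33699845 187.27132592] [-2.84525973e+00 -5.44441206e-04  1.79133836e-03] [-0.65001063 -0.035153    0.39175896] [0.65049036 0.08090232 0.38411163]
```

View pics/scene0b.png

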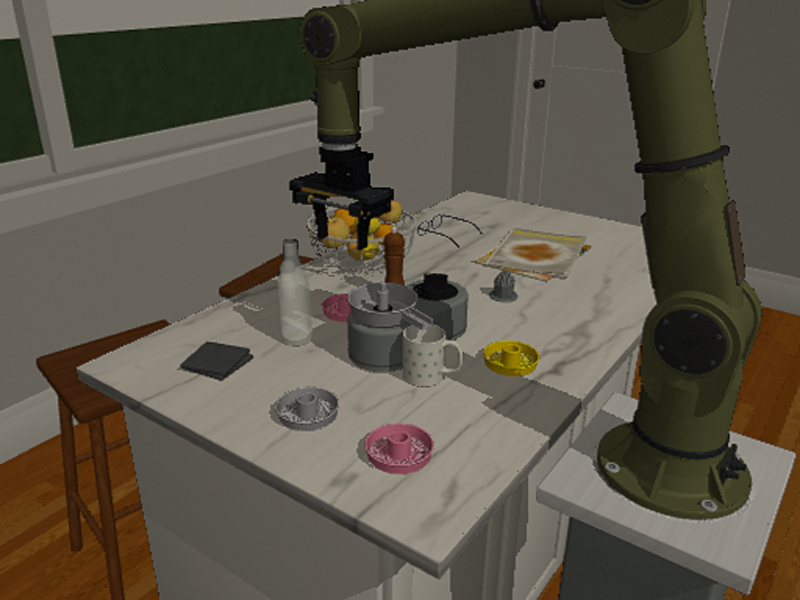

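View pics/side0b.png

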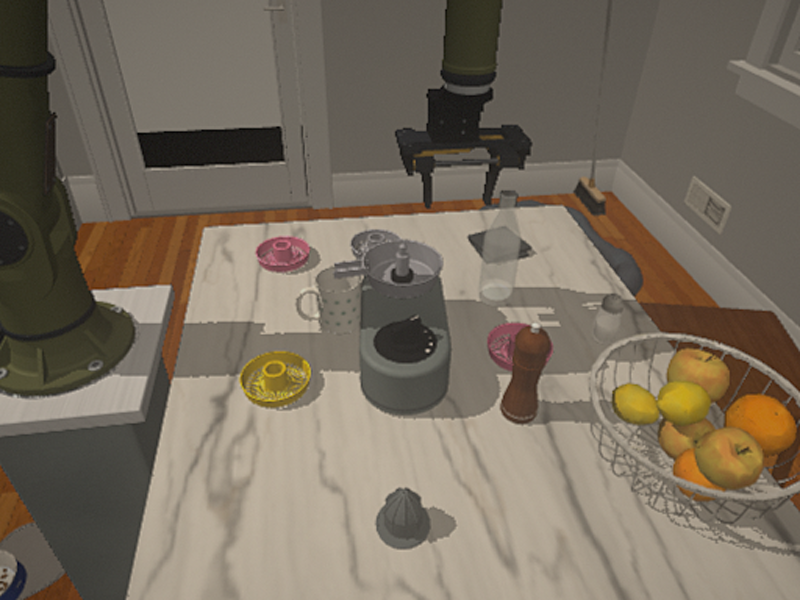

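The scene picture shows the bare steel strainer at (307,397), the spindle tip at (383,286), the dial at (437,280) and the cone tip at (504,270). The side picture shows the strainer hub at (375,236), the spindle tip at (403,243), the dial at (407,337) and the cone at (403,490).

```bash
python3 - <<'E'
from h import *
S=cal("scene");D=cal("side");k=.64
for n,a,b,z in [("strainer hubtop",(307,397),(375,236),.034),("spindle tip",(383,286),(403,243),.16),("dial top",(437,277),(407,334),.127),("cone tip",(504,270),(403,490),.064),
 ("mug top",(424,333),(340,275),.093),("carafe top",(290,241),(508,194),.214),("mill top",(394,237),(534,326),.172),("yellow",(512,349),(275,367),.034)]:
    print(n,ray(S,np.array(a)*k,z).round(4),ray(D,np.array(b)*k,z).round(4))
E
```

```text
strainer hubtop [0.5456 0.2247 0.034 ] [0.5465 0.225  0.034 ]
spindle tip [0.5476 0.0078 0.16  ] [ 0.5645 -0.0078  0.16  ]
dial top [ 0.5299 -0.1494  0.127 ] [ 0.5412 -0.192   0.127 ]
cone tip [ 0.5046 -0.3952  0.064 ] [ 0.5039 -0.397   0.064 ]
mug top [0.4536 0.0098 0.093 ] [0.4618 0.0118 0.093 ]
carafe top [0.7438 0.0428 0.214 ] [0.746 0.035 0.214]
mill top [ 0.6627 -0.1846  0.172 ] [ 0.6988 -0.2503  0.172 ]
yellow [ 0.3429 -0.1283  0.034 ] [ 0.3495 -0.1341  0.034 ]
```

```bash
python3 - <<'E'
from h import *
print(optics.calibration("side").keys(), optics.calibration("wrist").keys())
S=cal("scene");D=cal("side");k=.64
P=lambda C:C[0]@np.hstack([cv2.Rodrigues(C[1])[0],C[2][:,None]])
for n,a,b in [("strainer",(307,397),(375,236)),("spindle tip",(383,286),(403,243)),("dial top",(437,277),(407,334)),("cone tip",(504,270),(403,490)),("mug",(424,333),(340,275)),("carafe",(290,241),(508,194)),("mill",(394,237),(534,326))]:
    X=cv2.triangulatePoints(P(S),P(D),np.array(a)*k,np.array(b)*k).ravel();X=X[:3]/X[3]
    print(n,X.round(4),(proj(S,X)/k-a).round(1),(proj(D,X)/k-b).round(1))
s=cv2.imread("pics/scene0.png")[165:245,205:305];d=cv2.imread("pics/side0.png")[145:265,190:310]
o=np.zeros((600,800,3),np.uint8);a=cv2.resize(s,(400,320),interpolation=cv2.INTER_CUBIC);b=cv2.resize(d,(400,400),interpolation=cv2.INTER_CUBIC)
w=cv2.imread("pics/wrist0.png");o[:320,:400]=a;o[:400,400:]=b;o[320:600,0:373]=cv2.resize(w,(373,280));cv2.imwrite("pics/crop1.png",o)
E
```

```text
dict_keys(['fov_y', 'cx', 'cy', 'rvec', 'tvec']) dict_keys(['fov_y', 'cx', 'cy', 'rvec', 'tvec'])
strainer [0.5461 0.2246 0.034 ] [[-0.1 -0.1]] [[-0.2  0.1]]
spindle tip [ 0.561  -0.0051  0.1543] [[-1.6 -1.4]] [[-2.4  2.3]]
dial top [ 0.5453 -0.1753  0.1132] [[0.4 0.2]] [[ 0.7 -0.5]]
cone tip [ 0.5046 -0.3963  0.0634] [[0.2 0.1]] [[ 0.5 -0.3]]
mug [0.458  0.0082 0.0928] [[-1.5 -0.9]] [[-2.1  1.5]]
carafe [0.7475 0.039  0.2119] [[0. 0.]] [[ 0. -0.]]
mill [ 0.7028 -0.2339  0.1517] [[-1.6 -1.5]] [[-3.4  3.6]]
```

View pics/crop1.png

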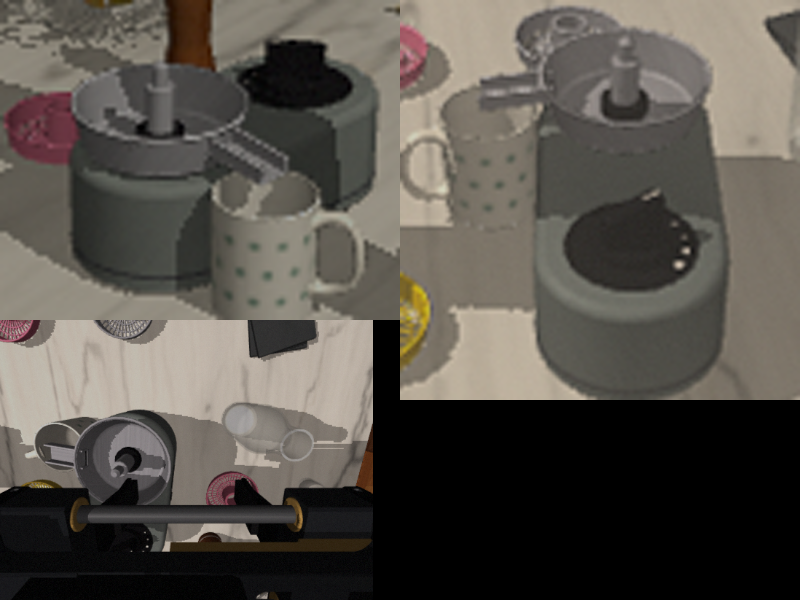

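Crop: the spindle tip is at scene crop (160,64) and side crop (626,38). In the wrist view it is at about (161,206) and the boss at (176,188). The dial's pointer end is at side crop (652,196), and the dots grow clockwise to (680,265).

```bash
python3 - <<'E'
from h import *
S=cal("scene");D=cal("side");W=cal("wrist")
sc=lambda u,v:(205+u/4,165+v/4); sd=lambda u,v:(190+(u-400)/3.3333,145+v/3.3333); wr=lambda u,v:(u/.7285,(v-320)/.7285)
for n,C,uv,z in [("tip S",S,sc(160,63),.16),("tip D",D,sd(626,38),.16),("tip W",W,wr(116,471),.16),("boss S",S,sc(159,130),.106),("boss D",D,sd(624,98),.106),("boss W",W,wr(128,457),.106),
 ("rimS",S,sc(160,105),.13),("rimD",D,sd(628,78),.13),("rimW",W,wr(124,457),.13),
 ("disc S",S,sc(297,85),.098),("disc D",D,sd(631,247),.098),
 ("dot1",D,sd(671,225),.09),("dot2",D,sd(683,238),.09),("dot3",D,sd(686,250),.09),("dot4",D,sd(680,265),.09),("ptr",D,sd(652,196),.127),("strW",W,wr(123,321),.02),("mill base",D,(519*.64,413*.64),0),("carafe base",D,(495*.64,297*.64),0)]:
    print(n,ray(C,uv,z).round(4))
E
```

```text
tip S [ 0.5574 -0.0048  0.16  ]
tip D [ 0.5635 -0.0118  0.16  ]
tip W [ 0.5654 -0.006   0.16  ]
boss S [ 0.5577 -0.0037  0.106 ]
boss D [ 0.5628 -0.013   0.106 ]
boss W [ 0.5648 -0.0049  0.106 ]
rimS [0.5527 0.0017 0.13  ]
rimD [ 0.5642 -0.0212  0.13  ]
rimW [0.5668 0.0025 0.13  ]
disc S [ 0.5279 -0.1454  0.098 ]
disc D [ 0.5418 -0.1767  0.098 ]
dot1 [ 0.5749 -0.1487  0.09  ]
dot2 [ 0.5806 -0.1634  0.09  ]
dot3 [ 0.5802 -0.1759  0.09  ]
dot4 [ 0.5732 -0.1903  0.09  ]
ptr [ 0.5583 -0.1597  0.127 ]
strW [0.5497 0.195  0.02  ]
mill base [ 0.7039 -0.2465 -0.    ]
carafe base [0.7486 0.0355 0.    ]
```

Emit:
{"op": "play_rows", "data": {
  "commands": [0,0,0,-0.0172,0.0374,-0.01,0.41,0,0,0,-0.0172,0.0374,-0.015,0.41,0,0,0,-0.0172,0.0374,-0.02,0.41,0,0,0,-0.0172,0.0374,-0.02,0.41,0,0,0,-0.0172,0.0374,-0.02,0.41,0,0,0,-0.0172,0.0374,-0.02,0.41,0,0,0,0,0,0,0.41,0,0,0,0,0,0,0.41,0,0,0,0,0,0,0.41]
}}

```text
clock: 1.05
position: [0.5478, 0.223, 0.1259]
eef_rot: [3.141, 0.001, 1.569]
contact_force: [-0.1, 0.5, 0.2]
finger_gap: 0.592
```

```bash
python3 - <<'E'
from h import *
s=r.sense();print(s["clock"],s["position"],s["eef_rot"],s["finger_gap"],s["joint_pos"])
W=cal("wrist");im=optics.snapshot("wrist")
for z in(.034,.034): pass
p=proj(W,[[.546,.2246,.034]])[0];print(p)
# predicted hub circle
a=np.linspace(0,6.28,60)
big=cv2.resize(im,None,fx=1.5,fy=1.5,interpolation=cv2.INTER_CUBIC)
q=proj(W,[[.546+.018*np.cos(t),.2246+.018*np.sin(t),.034] for t in a])*1.5
for u,v in q: cv2.circle(big,(int(u),int(v)),1,(0,0,255),-1)
q=proj(W,[[.546+.053*np.cos(t),.2246+.053*np.sin(t),.021] for t in a])*1.5
for u,v in q: cv2.circle(big,(int(u),int(v)),1,(0,255,0),-1)
cv2.imwrite("pics/w1.png",big)
E
```

```text
1.05 [0.54775476 0.22303586 0.12588779] [3.14065483e+00 7.49750855e-04 1.56919515e+00] 0.5915364639124542 [-0.25717849  0.27805071 -0.20467703  1.72526649  0.06251761  1.14401781
 -0.48167853]
[252.62818419 191.42008261]
```

View pics/w1.png

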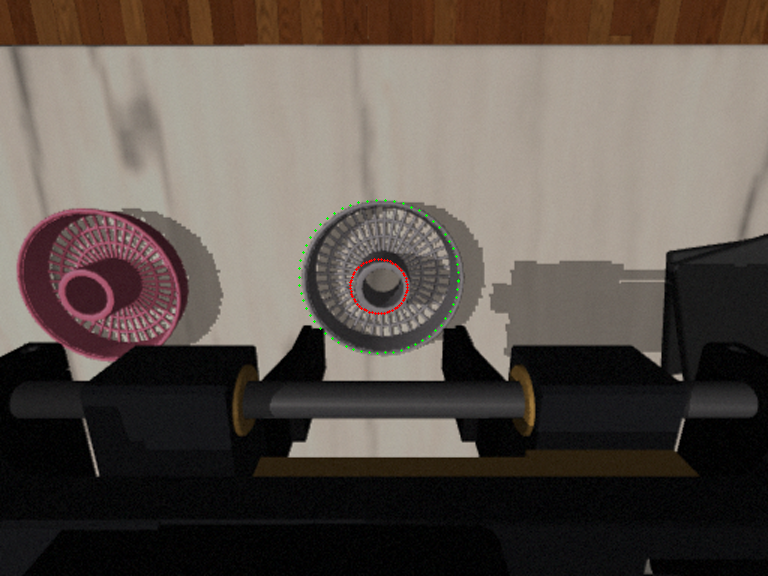

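View 4 shows the steel strainer's hub at (383,287), within 2 mm of the prediction. I'll descend onto it.

Emit:
{"op": "play_rows", "data": {
  "commands": [0,0,0,0,0.001,-0.04,0.41,0,0,0,0,0,-0.04,0.41,0,0,0,0,0,-0.02,0.41,0,0,0,0,0,-0.009,0.41,0,0,0,0,0,0,0.41,0,0,0,0,0,0,0.75,0,0,0,0,0,0,0.75,0,0,0,0,0,0,0.75,0,0,0,0,0,0,0.75]
}}

```text
clock: 2.0
position: [0.5478, 0.2258, 0.0181]
eef_rot: [3.139, -0.001, 1.571]
contact_force: [0.2, -0.6, 4.4]
finger_gap: 0.394
```

Emit:
{"op": "play_rows", "data": {
  "commands": [0,0,0,0,0,0.03,0.75,0,0,0,0,0,0.05,0.75,0,0,0,0,0,0.05,0.75,0,0,0,0,-0.02,0.045,0.75,0,0,0,0.004,-0.045,0.01,0.75,0,0,0,0.004,-0.045,0,0.75,0,0,0,0.004,-0.045,0,0.75,0,0,0,0.004,-0.045,0,0.75,0,0,0,0,-0.045,0,0.75,0,0,0,0,-0.045,0,0.75]
}}

```text
clock: 3.0
position: [0.5624, -0.0663, 0.2017]
eef_rot: [3.141, 0.0, 1.571]
contact_force: [1.3, -0.1, -0.7]
finger_gap: 0.393
```

Emit:
{"op": "play_rows", "data": {
  "commands": [0,0,0,0,-0.03,0,0.75,0,0,0,0,-0.02,0,0.75,0,0,0,0,0,0,0.75,0,0,0,0,0,0,0.75,0,0,0,0,0,0,0.75]
}}

```text
clock: 3.5
position: [0.563, -0.1124, 0.2015]
eef_rot: [3.142, -0.001, 1.573]
contact_force: [-0.5, 1.0, -1.4]
finger_gap: 0.395
```

```bash
python3 - <<'E'
from h import *
s=r.sense();print(s["clock"],s["position"],s["eef_rot"],s["finger_gap"],s["contact_force"])
W=cal("wrist");im=optics.snapshot("wrist");cv2.imwrite("pics/w2.png",im)
print(proj(W,[[.564,-.006,.16],[.564,-.006,.106]]), proj(W,[s["position"]]))
np.savez("w2.npz",K=W[0],r=W[1],t=W[2],p=s["position"])
cv2.imwrite("pics/w2b.png",cv2.resize(im,None,fx=1.5,fy=1.5,interpolation=cv2.INTER_CUBIC))
E
```

```text
3.5 [ 0.56298277 -0.11241904  0.20151788] [ 3.14157959e+00 -1.07735393e-03  1.57347164e+00] 0.39500221170767075 [-0.50941312  0.95161327 -1.4147564 ]
[[256.27728744  64.13662301]
 [256.05927163  73.16641702]] [[254.24316358 238.53554361]]
```

View pics/w2b.png

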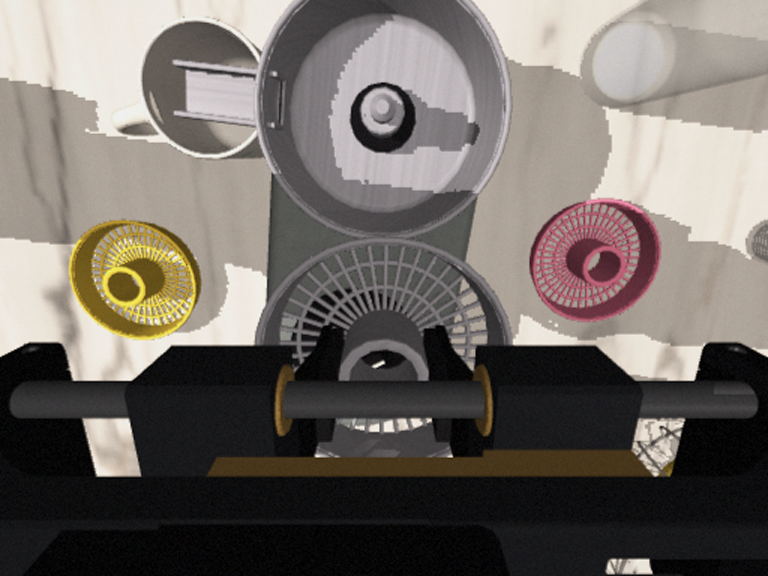

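```bash
python3 - <<'E'
from h import *
d=np.load("w2.npz");W=(d["K"],d["r"],d["t"])
for n,uv,z in [("tip",(382,103),.16),("boss",(383,117),.106),("rim",(382.5,114),.13),("hub",(383.5,385),.2175),("hubtopedge",(383.5,341),.2175),("hubL",(339,385),.2175),("hubR",(428,385),.2175),("pressL",(271,250),.09),("pressL2",(271,210),.09),("pressR",(468,250),.09),("pressR2",(474,205),.09)]:
    print(n,ray(W,np.array(uv)/1.5,z).round(4))
E
```

```text
tip [ 0.5629 -0.0088  0.16  ]
boss [ 0.5634 -0.0098  0.106 ]
rim [ 0.5631 -0.0105  0.13  ]
hub [ 0.5639 -0.1157  0.2175]
hubtopedge [ 0.5638 -0.0971  0.2175]
hubL [ 0.5467 -0.1157  0.2175]
hubR [ 0.581  -0.1156  0.2175]
pressL [ 0.489  -0.0912  0.09  ]
pressL2 [ 0.491  -0.0648  0.09  ]
pressR [ 0.6203 -0.0909  0.09  ]
pressR2 [ 0.6223 -0.0612  0.09  ]
```

View 5: the spindle tip is at (382,103), the boss at (383,117) and the held hub at (383.5,~385). Spindle estimate is (0.563,-0.0095), so the shift needed is about +0.105 in y.

Emit:
{"op": "play_rows", "data": {
  "commands": [0,0,0,0,0.035,0,0.75,0,0,0,0,0.035,0,0.75,0,0,0,0,0.025,0,0.75,0,0,0,-0.0004,0.0096,0,0.75,0,0,0,0,0,0,0.75,0,0,0,0,0,-0.015,0.75,0,0,0,0,0,-0.01,0.75,0,0,0,0,0,-0.01,0.75,0,0,0,0,0,0,0.75,0,0,0,0,0,0,0.75]
}}

```text
clock: 4.55
position: [0.5622, -0.0106, 0.166]
eef_rot: [-3.141, 0.0, 1.57]
contact_force: [0.6, -0.3, -1.2]
finger_gap: 0.394
```

```bash
python3 - <<'E'
from h import *
s=r.sense();print(s["clock"],s["position"],s["eef_rot"],s["finger_gap"],s["contact_force"])
C=cal("side");im=optics.snapshot("side");W=optics.snapshot("wrist");S=optics.snapshot("scene")
o=np.zeros((600,800,3),np.uint8)
o[:300,:400]=cv2.resize(im[120:195,210:310],(400,300),interpolation=cv2.INTER_CUBIC)
o[:300,400:]=cv2.resize(S[140:215,195:295],(400,300),interpolation=cv2.INTER_CUBIC)
o[300:,:400]=cv2.resize(W[150:300,155:355],(400,300),interpolation=cv2.INTER_CUBIC)
cv2.imwrite("pics/c3.png",o)
E
```

```text
4.55 [ 0.56215302 -0.01064969  0.16599242] [-3.14058218e+00  1.22280721e-04  1.56983941e+00] 0.3943341984732929 [ 0.56108997 -0.33189432 -1.18829107]
```

View pics/c3.png

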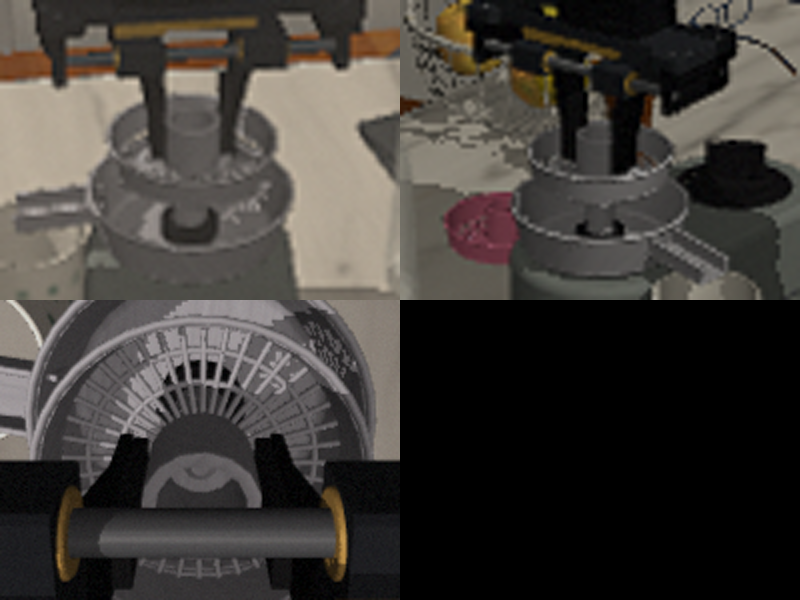

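View 6: the strainer sits centred over the spindle from the side (hub x≈192, boss ≈190) and from the scene camera (≈601, boss ≈600). I'll lower it gently.

Emit:
{"op": "play_rows", "data": {
  "commands": [0,0,0,0,0.0015,0,0.75,0,0,0,0,0,-0.003,0.75,0,0,0,0,0,-0.003,0.75,0,0,0,0,0,-0.003,0.75,0,0,0,0,0,-0.003,0.75,0,0,0,0,0,0,0.75]
}}

```text
clock: 5.3
position: [0.562, -0.0085, 0.1539]
eef_rot: [-3.141, 0.0, 1.571]
contact_force: [-0.0, 0.1, -0.1]
finger_gap: 0.397
```

Emit:
{"op": "play_rows", "data": {
  "commands": [0,0,0,0,0,-0.005,0.75,0,0,0,0,0,-0.005,0.75,0,0,0,0,0,-0.005,0.75,0,0,0,0,0,-0.004,0.75,0,0,0,0,0,-0.004,0.75,0,0,0,0,0,0,0.75]
}}

```text
clock: 5.9
position: [0.5619, -0.0085, 0.1308]
eef_rot: [-3.14, 0.0, 1.571]
contact_force: [-0.5, 0.5, -0.7]
finger_gap: 0.397
```

Emit:
{"op": "play_rows", "data": {
  "commands": [0,0,0,0,0,-0.002,0.75,0,0,0,0,0,-0.002,0.75,0,0,0,0,0,-0.002,0.75,0,0,0,0,0,-0.002,0.75,0,0,0,0,0,0,0.75]
}}

```text
clock: 6.4
position: [0.5625, -0.0085, 0.1241]
eef_rot: [3.141, 0.0, 1.571]
contact_force: [-1.9, 0.3, 2.1]
finger_gap: 0.398
```

Emit:
{"op": "play_rows", "data": {
  "commands": [0,0,0,0,0,-0.001,0.75,0,0,0,0,0,0,0.75,0,0,0,0,0,-0.001,0.75,0,0,0,0,0,0,0.75]
}}

```text
clock: 6.8
position: [0.5625, -0.0086, 0.124]
eef_rot: [3.141, 0.0, 1.571]
contact_force: [-6.0, 0.7, 13.6]
finger_gap: 0.394
```

Emit:
{"op": "play_rows", "data": {
  "commands": [0,0,0,0,0,0.0015,0.75,0,0,0,0,0,0,0.41,0,0,0,0,0,0,0.41,0,0,0,0,0,0,0.41,0,0,0,0,0,0.02,0.41,0,0,0,0,0,0.04,0.41,0,0,0,0,-0.04,0.04,0.2,0,0,0,0,-0.05,0,0.2,0,0,0,0,-0.05,0,0.2,0,0,0,0,0,0,0.2]
}}

```text
clock: 7.8
position: [0.5609, -0.154, 0.2185]
eef_rot: [-3.142, 0.006, 1.558]
contact_force: [-0.2, 0.1, 0.4]
finger_gap: 0.785
```

```bash
python3 - <<'E'
from h import *
s=r.sense();print(s["clock"],s["position"],s["eef_rot"],s["finger_gap"],s["contact_force"],s["joint_pos"])
W=cal("wrist");im=optics.snapshot("wrist");np.savez("w4.npz",K=W[0],r=W[1],t=W[2],p=s["position"])
D=optics.snapshot("side")
o=np.zeros((600,800,3),np.uint8);o[:412,:550]=cv2.resize(im,(550,412),interpolation=cv2.INTER_CUBIC)
o[412:600,:250]=cv2.resize(D[130:224,205:330],(250,188),interpolation=cv2.INTER_CUBIC)
cv2.imwrite("pics/c4.png",o)
E
```

```text
7.8 [ 0.56090114 -0.15396944  0.21851522] [-3.14151734  0.00553593  1.55825229] 0.7854987784504655 [-0.19582664  0.07938701  0.38796589] [ 0.1683259   0.18009007  0.05733899  1.64846655 -0.0050037   1.31223646
  0.21346647]
```

View pics/c4.png

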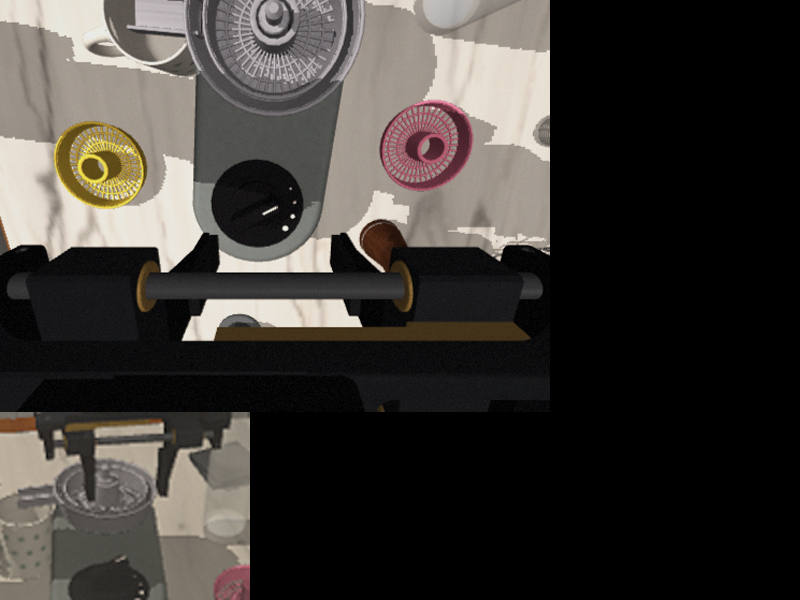

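View 7: the strainer is seated inside the collector. The dial centre is near (257,203), the pointer line runs (264,214) to (277,206), and the dots are at (290,187), (294,202), (293,215) and (285,228). Next is the cone.

Emit:
{"op": "play_rows", "data": {
  "commands": [0,0,0,-0.01,-0.045,0,0.2,0,0,0,-0.01,-0.045,0,0.2,0,0,0,-0.01,-0.045,0,0.2,0,0,0,-0.01,-0.045,0,0.2,0,0,0,-0.01,-0.045,-0.03,0.2,0,0,0,-0.0065,-0.0175,-0.04,0.2,0,0,0,0,0,-0.03,0.2,0,0,0,0,0,0,0.2,0,0,0,0,0,0,0.2]
}}

```text
clock: 8.8
position: [0.5081, -0.3802, 0.1211]
eef_rot: [-3.141, -0.001, 1.574]
contact_force: [-0.3, -0.4, -0.3]
finger_gap: 0.796
```

```bash
python3 - <<'E'
from h import *
d=np.load("w4.npz");V=(d["K"],d["r"],d["t"]);k=550/512
for n,uv,z in [("disc",(257,203),.097),("ptr",(277,206),.127),("ptr in",(264,214),.127),("d0",(290,187),.09),("d1",(294,202),.09),("d2",(293,215),.09),("d3",(285,228),.09),("spindle tip",(274,10),.16)]:
    print(n,ray(V,np.array(uv)/k,z).round(4))
s=r.sense();print(s["clock"],s["position"],s["eef_rot"],s["finger_gap"],s["joint_pos"])
W=cal("wrist");im=optics.snapshot("wrist")
a=np.linspace(0,6.28,80);c=(.5045,-.3965)
big=cv2.resize(im,None,fx=1.5,fy=1.5,interpolation=cv2.INTER_CUBIC)
for R,z,col in((.034,.004,(0,255,0)),(.023,.034,(0,0,255)),(.001,.064,(0,255,255))):
  for u,v in proj(W,[[c[0]+R*np.cos(t),c[1]+R*np.sin(t),z] for t in a])*1.5: cv2.circle(big,(int(u),int(v)),1,col,-1)
cv2.imwrite("pics/w5.png",big)
E
```

```text
disc [ 0.5444 -0.1596  0.097 ]
ptr [ 0.564  -0.1531  0.127 ]
ptr in [ 0.5524 -0.1605  0.127 ]
d0 [ 0.5774 -0.1455  0.09  ]
d1 [ 0.5815 -0.1612  0.09  ]
d2 [ 0.5806 -0.1752  0.09  ]
d3 [ 0.5724 -0.1896  0.09  ]
spindle tip [ 0.5632 -0.0115  0.16  ]
8.8 [ 0.50808985 -0.38017742  0.12113753] [-3.14143392e+00 -1.48022044e-03  1.57371285e+00] 0.7957082123914733 [ 0.44468207  0.36071285  0.19402263  1.63064285 -0.07554668  1.15849936
  0.65980738]
```

View pics/w5.png

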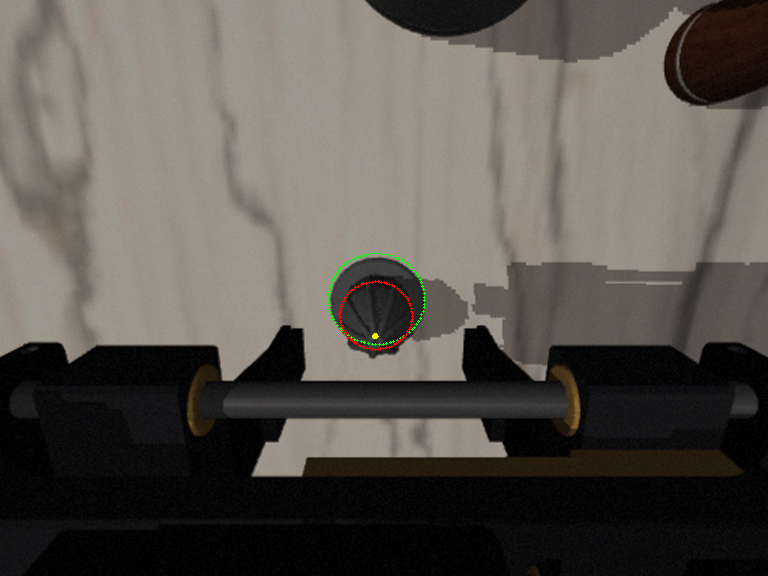

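View 8: the cone flange is centred near (378,303), about 2.5 mm nearer than the overlay (y ≈ -0.3985). The last move was clipped and left the TCP at y=-0.380.

Emit:
{"op": "play_rows", "data": {
  "commands": [0,0,0,-0.003,-0.0185,0,0.2,0,0,0,0,0,-0.03,0.2,0,0,0,0,0,-0.035,0.2,0,0,0,0,0,-0.025,0.2,0,0,0,0,0,-0.009,0.2,0,0,0,0,0,0,0.2,0,0,0,0,0,0,0.2]
}}

```text
clock: 9.55
position: [0.5056, -0.4014, 0.0246]
eef_rot: [3.138, 0.002, 1.572]
contact_force: [1.0, 0.8, 0.1]
finger_gap: 0.799
```

Emit:
{"op": "play_rows", "data": {
  "commands": [0,0,0,0,0.0025,-0.003,0.2,0,0,0,0,0,-0.003,0.2,0,0,0,0,0,0,0.2,0,0,0,0,0,0,0.7,0,0,0,0,0,0,0.7,0,0,0,0,0,0,0.7,0,0,0,0,0,0,0.7]
}}

```text
clock: 10.25
position: [0.5038, -0.3984, 0.0162]
eef_rot: [3.141, 0.0, 1.571]
contact_force: [-0.4, -0.4, -0.5]
finger_gap: 0.526
```

Emit:
{"op": "play_rows", "data": {
  "commands": [0,0,0,0,0,0.03,0.7,0,0,0,0,0,0.045,0.7,0,0,0,0,0,0.045,0.7,0,0,0,0,0,0.045,0.7,0,0,0,0.004,0.03,0.025,0.7,0,0,0,0.007,0.045,0,0.7,0,0,0,0.008,0.045,0,0.7,0,0,0,0.008,0.045,0,0.7,0,0,0,0.008,0.045,0,0.7,0,0,0,0.008,0.045,0,0.7]
}}

```text
clock: 11.25
position: [0.5467, -0.1415, 0.2062]
eef_rot: [3.141, 0.0, 1.571]
contact_force: [0.8, 0.3, -0.6]
finger_gap: 0.526
```

Emit:
{"op": "play_rows", "data": {
  "commands": [0,0,0,0.008,0.045,0,0.7,0,0,0,0.008,0.045,0,0.7,0,0,0,0,0.03,0,0.7,0,0,0,0,0,0,0.7,0,0,0,0,0,0,0.7]
}}

```text
clock: 11.75
position: [0.5627, -0.0229, 0.206]
eef_rot: [-3.141, 0.001, 1.572]
contact_force: [-0.4, -0.4, -0.9]
finger_gap: 0.524
```

Emit:
{"op": "play_rows", "data": {
  "commands": [0,0,0,0,0.013,0,0.7,0,0,0,0,0,-0.01,0.7,0,0,0,0,0,-0.008,0.7,0,0,0,0,0,-0.006,0.7,0,0,0,0,0,0,0.7,0,0,0,0,0,0,0.7]
}}

```text
clock: 12.35
position: [0.5627, -0.0107, 0.1819]
eef_rot: [-3.141, 0.0, 1.57]
contact_force: [-0.7, 1.0, -0.3]
finger_gap: 0.53
```

```bash
python3 - <<'E'
from h import *
for i in range(3):
    im=optics.snapshot("side")
    s=r.sense();print(s["clock"],s["position"],s["eef_rot"],s["contact_force"])
W=optics.snapshot("wrist");S=optics.snapshot("scene")
o=np.zeros((600,800,3),np.uint8)
f=lambda a:cv2.resize(a,(400,300),interpolation=cv2.INTER_CUBIC)
o[:300,:400]=f(im[120:195,210:310]);o[:300,400:]=f(S[140:215,195:295]);o[300:,:400]=f(W[150:300,155:355])
cv2.imwrite("pics/c6.png",o)
E
```

```text
12.4 [ 0.5629508  -0.01062309  0.18223673] [3.14136502e+00 1.09074259e-04 1.57024647e+00] [-0.51367173  0.80132542 -0.20086019]
12.45 [ 0.56306585 -0.01052788  0.18243517] [3.14101689e+00 9.97212324e-05 1.57045053e+00] [-0.38233494 -0.1186238  -0.77875552]
12.5 [ 0.5631215  -0.01044719  0.18256593] [3.14076674e+00 6.00027847e-05 1.57056221e+00] [-0.43101938 -0.31668635 -0.70942856]
```

View pics/c6.png

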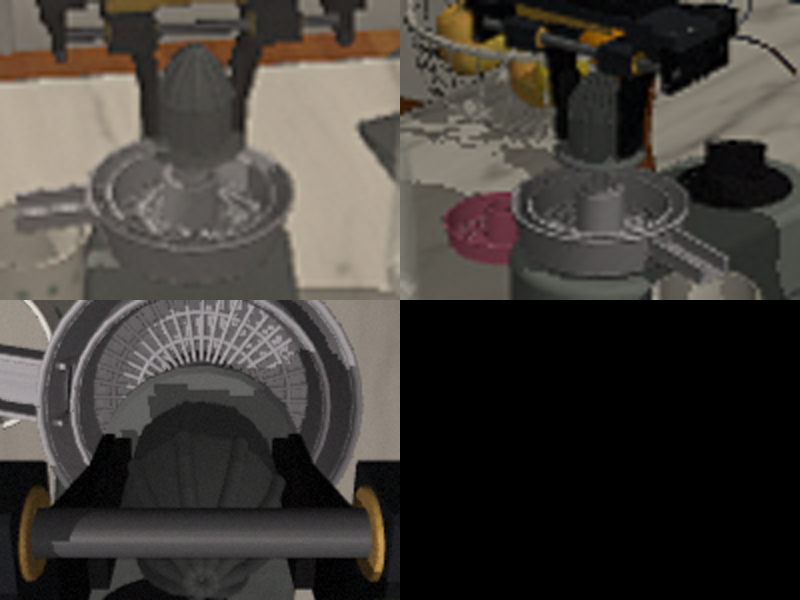

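View 9: the cone is over the spindle, centred in the wrist view (≈203 against collector ≈200). In the side view it looks 1–2 mm too far in +x (197 against ≈195 expected). I'll trim by 1 mm and lower under force watch.

Emit:
{"op": "play_rows", "data": {
  "commands": [0,0,0,-0.001,0,0,0.7,0,0,0,0,0,-0.004,0.7,0,0,0,0,0,-0.003,0.7,0,0,0,0,0,-0.003,0.7,0,0,0,0,0,0,0.7]
}}

```text
clock: 13.1
position: [0.5614, -0.0103, 0.1714]
eef_rot: [-3.14, 0.0, 1.571]
contact_force: [0.1, 0.1, -2.0]
finger_gap: 0.528
```

Emit:
{"op": "play_rows", "data": {
  "commands": [0,0,0,0,0,-0.003,0.7,0,0,0,0,0,-0.003,0.7,0,0,0,0,0,-0.002,0.7,0,0,0,0,0,-0.002,0.7,0,0,0,0,0,0,0.7]
}}

```text
clock: 13.6
position: [0.5616, -0.0103, 0.1618]
eef_rot: [-3.141, 0.0, 1.571]
contact_force: [-1.1, -0.6, -0.9]
finger_gap: 0.526
```

Emit:
{"op": "play_rows", "data": {
  "commands": [0,0,0,0,0,-0.002,0.7,0,0,0,0,0,-0.001,0.7,0,0,0,0,0,-0.001,0.7,0,0,0,0,0,-0.001,0.7,0,0,0,0,0,0,0.7]
}}

```text
clock: 14.1
position: [0.5619, -0.0103, 0.1581]
eef_rot: [3.141, 0.0, 1.571]
contact_force: [-1.3, -0.3, 4.1]
finger_gap: 0.525
```

Emit:
{"op": "play_rows", "data": {
  "commands": [0,0,0,0,0,-0.001,0.7,0,0,0,0,0,0,0.7]
}}

```text
clock: 14.3
position: [0.5619, -0.0103, 0.158]
eef_rot: [3.141, 0.0, 1.571]
contact_force: [-5.0, -0.5, 9.3]
finger_gap: 0.523
```

Emit:
{"op": "play_rows", "data": {
  "commands": [0,0,0,0,0,0.001,0.7,0,0,0,0,0,0,0.2,0,0,0,0,0,0,0.2,0,0,0,0,0,0,0.2,0,0,0,0,0,0.01,0.2,0,0,0,0,0,0.03,0.2,0,0,0,0,0,0.04,0.2,0,0,0,0,-0.03,0.01,0.2,0,0,0.14,-0.002,-0.045,0,0.5,0,0,0.14,-0.008,-0.045,0,0.5]
}}

```text
clock: 15.3
position: [0.553, -0.1297, 0.2487]
eef_rot: [3.139, 0.001, 1.855]
contact_force: [-0.9, -0.3, -0.3]
finger_gap: 0.695
```

Emit:
{"op": "play_rows", "data": {
  "commands": [0,0,0.14,-0.008,-0.034,0,0.5,0,0,0.14,0,0,0,0.5,0,0,0.14,0,0,0,0.5,0,0,0.14,0,0,0,0.5,0,0,0.14,0,0,0,0.5,0,0,0.14,0,0,0,0.5,0,0,0.14,0,0,0,0.5,0,0,0.14,0,0,0,0.5,0,0,0.14,0,0,0,0.5,0,0,0.14,0,0,0,0.5]
}}

```text
clock: 16.3
position: [0.5442, -0.163, 0.2478]
eef_rot: [-3.141, 0.001, -3.031]
contact_force: [-0.1, 0.1, -0.1]
finger_gap: 0.498
```

Emit:
{"op": "play_rows", "data": {
  "commands": [0,0,0.14,0,0,-0.02,0.5,0,0,0.14,0,0,-0.02,0.5,0,0,0.105,0,0,-0.01,0.5,0,0,0,0,0,0,0.5,0,0,0,0,0,0,0.5]
}}

```text
clock: 16.8
position: [0.5444, -0.1631, 0.1979]
eef_rot: [-3.141, 0.001, -2.654]
contact_force: [-0.3, -0.4, -0.6]
finger_gap: 0.499
```

```bash
python3 - <<'E'
from h import *
s=r.sense();print(s["clock"],s["position"],s["eef_rot"],s["finger_gap"],s["joint_pos"])
W=cal("wrist");im=optics.snapshot("wrist");D=optics.snapshot("side")
big=cv2.resize(im,(600,450),interpolation=cv2.INTER_CUBIC);k=600/512
c=np.array([.5438,-.1639]);b=np.radians(28.3);ex=np.array([np.cos(b),np.sin(b)]);ey=np.array([-ex[1],ex[0]])
L=[[*(c+i*.024*ex+j*.007*ey),.127] for i,j in((1,1),(1,-1),(-1,-1),(-1,1))]
cv2.polylines(big,[(proj(W,L)*k).astype(int)],True,(0,0,255),1)
cv2.polylines(big,[(proj(W,[[c[0]+.027*np.cos(t),c[1]+.027*np.sin(t),.097] for t in np.linspace(0,6.28,50)])*k).astype(int)],True,(0,255,0),1)
print(proj(W,L)*k)
o=np.zeros((600,800,3),np.uint8);o[:450,:600]=big;o[450:,:200]=cv2.resize(D[120:195,210:310],(200,150))
cv2.imwrite("pics/c7.png",o)
np.savez("w7.npz",K=W[0],r=W[1],t=W[2])
E
```

```text
16.8 [ 0.54435278 -0.16305788  0.19785285] [-3.14125735e+00  5.18419374e-04 -2.65414517e+00] 0.49923997282587573 [ 0.2970843   0.16808212 -0.05886667  1.70389225  0.01020915  1.26930849
  2.29426343]
[[307.60744666 261.38815383]
 [289.42107947 261.47967755]
 [288.41006002 200.75157387]
 [307.69166301 200.64085521]]
```

View pics/c7.png

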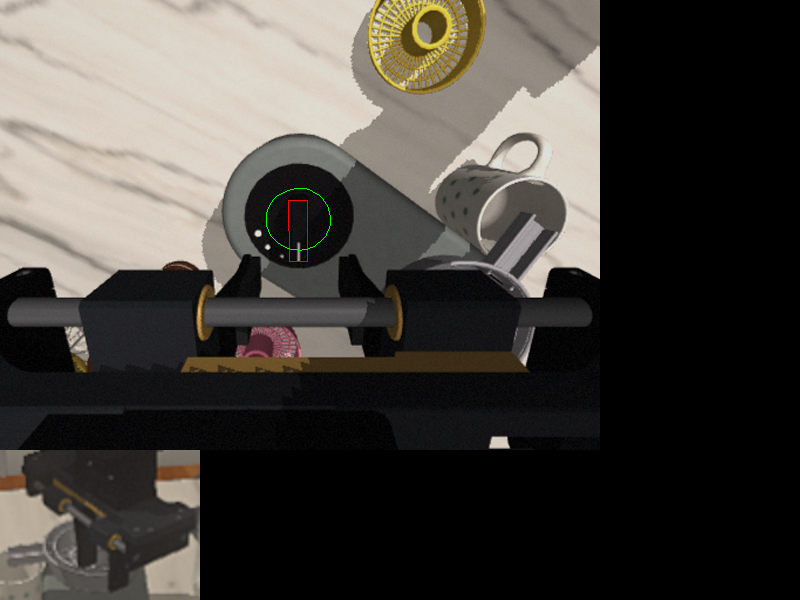

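View 10: the overlay of the bar (x≈298, y 200–261) coincides with the pointer line at (298,250), and the jaws straddle it centrally (250 and 350). I'll descend and grip.

Emit:
{"op": "play_rows", "data": {
  "commands": [0,0,0,0,0,-0.03,0.5,0,0,0,0,0,-0.03,0.5,0,0,0,0,0,-0.02,0.5,0,0,0,0,0,-0.007,0.5,0,0,0,0,0,0,0.5,0,0,0,0,0,0,0.95,0,0,0,0,0,0,0.95,0,0,0,0,0,0,0.95,0,0,0,0,0,0,0.95,0,0,0,0,0,0,0.95]
}}

```text
clock: 17.9
position: [0.5447, -0.1636, 0.1108]
eef_rot: [-3.14, 0.001, -2.652]
contact_force: [0.4, -0.7, 1.0]
finger_gap: 0.157
```

```bash
python3 - <<'E'
from h import *
s=r.sense();print(s)
D=optics.snapshot("side")
o=np.zeros((400,800,3),np.uint8);o[:,:]=cv2.resize(D[130:230,180:380],(800,400),interpolation=cv2.INTER_CUBIC)
cv2.imwrite("pics/c8.png",o)
E
```

```text
{'clock': 17.9, 'joint_pos': array([ 0.29708213,  0.23928034, -0.05947059,  1.80197016,  0.01634129,
        1.09886554,  2.29223348]), 'joint_velocities': array([-0.00040336, -0.00191782,  0.00024047, -0.00201251, -0.01237193,
        0.00578051, -0.00376037]), 'effort': array([  0.16892707, -42.10656524,  -0.15990982, -27.87935078,
         0.36432839,   0.22752475,   0.195491  ]), 'position': array([ 0.54467473, -0.16358305,  0.11076103]), 'eef_rot': array([-3.13995309e+00,  1.13359720e-03, -2.65205503e+00]), 'contact_force': array([ 0.37080881, -0.6976638 ,  1.03187343]), 'ft_torque': array([-0.11746873, -0.06900131, -0.19299749]), 'finger_gap': 0.1574085972441105}
```

Emit:
{"op": "play_rows", "data": {
  "commands": [0,0,-0.06,0,0,0,0.95,0,0,-0.1,0,0,0,0.95,0,0,-0.1,0,0,0,0.95,0,0,-0.1,0,0,0,0.95,0,0,-0.1,0,0,0,0.95,0,0,-0.1,0,0,0,0.95,0,0,-0.1,0,0,0,0.95,0,0,-0.1,0,0,0,0.95,0,0,0,0,0,0,0.95]
}}

```text
clock: 18.85
position: [0.5448, -0.1649, 0.1108]
eef_rot: [-3.14, 0.003, 2.871]
contact_force: [2.1, -4.3, 0.3]
finger_gap: 0.16
```

Emit:
{"op": "play_rows", "data": {
  "commands": [0,0,-0.1,0,0,0,0.95,0,0,-0.1,0,0,0,0.95,0,0,-0.1,0,0,0,0.95,0,0,-0.1,0,0,0,0.95,0,0,-0.07,0,0,0,0.95,0,0,0,0,0,0,0.95,0,0,0,0,0,0,0.95]
}}

```text
clock: 19.55
position: [0.5444, -0.1656, 0.1108]
eef_rot: [-3.14, 0.004, 2.403]
contact_force: [2.0, -6.0, 0.5]
finger_gap: 0.156
```

```bash
python3 - <<'E'
from h import *
s=r.sense();print(s["clock"],s["position"],s["eef_rot"],s["contact_force"],s["ft_torque"],s["finger_gap"],s["joint_pos"][6])
W=cal("wrist");w=optics.snapshot("wrist");D=optics.snapshot("side")
c=np.array([.5438,-.1639]);q=[]
for a in (28.3-68.75-4.6,28.3-68.75,28.3-75.6):
    b=np.radians(a);q.append([c[0]+.024*np.cos(b),c[1]+.024*np.sin(b),.127])
print(proj(W,q))
o=np.zeros((600,800,3),np.uint8)
o[:300,:400]=cv2.resize(w[:300,56:456],(400,300));o[:300,400:]=cv2.resize(w[150:240,190:310],(400,300),interpolation=cv2.INTER_CUBIC)
o[300:]=cv2.resize(D[120:220,170:437],(800,300),interpolation=cv2.INTER_CUBIC)
cv2.imwrite("pics/c9.png",o)
E
```

```text
19.55 [ 0.54442423 -0.16558005  0.11076535] [-3.14024527  0.00356084  2.40316303] [ 2.02044971 -6.04027342  0.47350329] [-1.29649576 -0.39207782  0.18454035] 0.15637904651932882 1.0946554176518393
[[252.956348   284.1069851 ]
 [256.18464948 284.13395988]
 [251.38013093 284.0135607 ]]
```

View pics/c9.png

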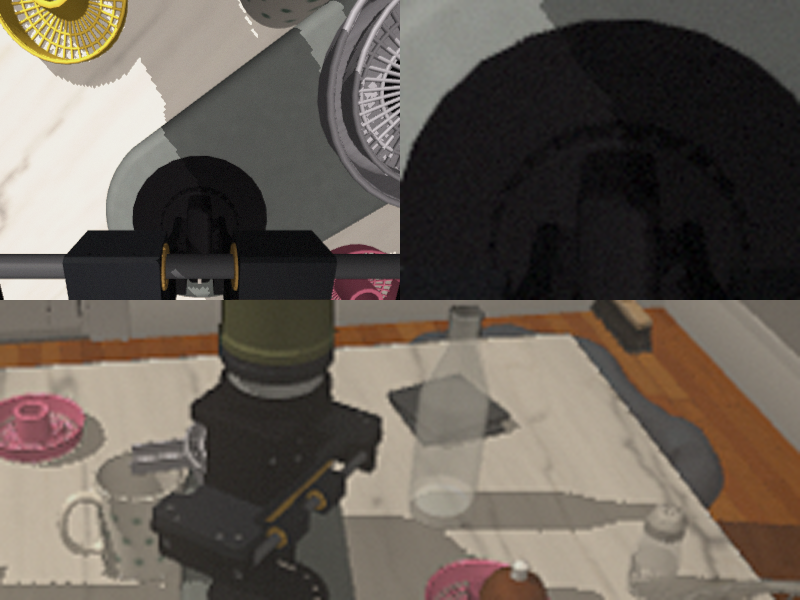

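View 11: the bar stays aligned with the jaws at about 1.22 rad, with 0.18 N m of reaction, which fits the spring at the third click. The mug, carafe and mill are standing. One last check of the cone and whether the hold is steady.

Emit:
{"op": "play_rows", "data": {
  "commands": [0,0,0,0,0,0,0.95,0,0,0,0,0,0,0.95,0,0,0,0,0,0,0.95,0,0,0,0,0,0,0.95,0,0,0,0,0,0,0.95]
}}

```text
clock: 20.15
position: [0.5444, -0.1656, 0.1108]
eef_rot: [-3.14, 0.004, 2.403]
contact_force: [0.8, -6.2, 0.9]
finger_gap: 0.16
```

```bash
python3 - <<'E'
from h import *
S=cal("scene");im=optics.snapshot("scene");s=r.sense();print(s["eef_rot"],s["ft_torque"],s["finger_gap"])
print((proj(S,[[.5625,-.01,.206],[.5625,-.01,.142]])-[170,120])*4)
cv2.imwrite("pics/c10.png",cv2.resize(im[120:270,170:370],(800,600),interpolation=cv2.INTER_CUBIC))
E
```

```text
[-3.14028014  0.00349283  2.40328499] [-1.2135604  -0.38446486  0.1429096 ] 0.15980339406803687
[[298.6114742  180.54126364]
 [298.82398475 261.30247639]]
```

View pics/c10.png

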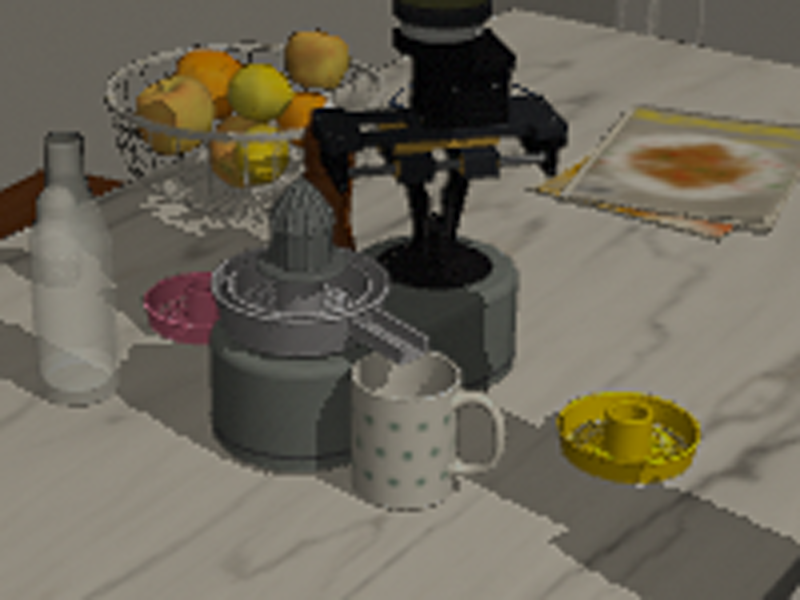

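View 12: the cone tip is at (300,180), as predicted for fully home (299,181). The strainer is inside the collector and the gripper is holding the dial. Handing in.

```bash
python3 -c "
from h import *
print(workorder.job_done())"
```

```text
the job is handed in; nothing more can be done
None
```

The press is back together and the dial is being held at its third click. I handed the job in at about 20 s, with the gripper still on the dial.

- **Strainer:** I lowered the bare steel strainer over the spindle until it met the seat. Contact came with the tool at 0.124 m, the height expected, and pressing gave 13.6 N. I then let go and saw it sitting inside the collector.
- **Cone:** I lowered it to the shoulder; contact came at 0.158 m, as expected, and pressing gave 9.3 N. I then let go. In the last picture its tip is at (300,180) against (299,181) predicted for fully home.
- **Dial:** I gripped the bar and turned it clockwise about 1.22 rad, past the 1.12 needed and short of the 1.32 stop. This angle comes from the wrist rotation, with the bar still aligned in the jaws. I could not read the pointer against the dots because the gripper hid it. The hold stayed steady for 0.6 s, with a reaction of 0.14–0.18 N m, about what the spring gives at that click.
- **Left alone:** I never touched the mug, carafe or mill, and they look undisturbed. The mill is largely hidden in the last picture.

The cameras' first estimates of the spindle disagreed by up to about 8 mm, so I used close wrist-camera views instead. One move towards the cone was cut short at the speed limit; I corrected it before gripping.

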